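# Put the spice jar away in the door rack

## Robot

A 6-joint arm with a two-finger parallel gripper is mounted at the origin on a cart in front of the work surface, level with it; the furniture and walls round the work are solid. World frame = base frame: x ahead of the robot, y to its left, z up, the work surface at z = 0. Lengths are in m, angles in rad, forces in N, time in s.
With the tool pointing down it reaches from about 0.425 to 0.95 m from the base axis. Payload 3.5 kg.
Tool frame: the origin (TCP) lies on the centre line of the jaws, within the pads' length; the fingertips stand 25 mm ahead of it and the grasp point (between the pads) lies 6 mm ahead of it (ctrl.finger_overhang is the distance from the TCP to the fingertips, in m); z points along the fingers, y is the line along which they close (so a half turn about z gives the same grasp; the last joint's range is limited). The gripper opens to 85 mm and grips with 20 to 120 N. Pads are 22 mm wide; open, the fingers measure 114 mm over their backs; the gripper's body (76 mm by 85 mm) begins 54 mm behind the grasp point. The pads swing forward as they close: fully open they stand 13 mm farther back than shut.
Start: joints at [1.151, 0.286, 1.577, -0, 1.279, -0.15], TCP at [0.18, 0.651, 0.256] pointing down, gripper open.
Joint ranges: [-2.77, 2.77], [-0.9, 2.22], [0.21, 2.48], [-1.53, 4.67], [0.24, 2.81], [-2.84, 2.84]. Speed limits (rad/s): [2.79, 2.79, 3.14, 3.14, 3.14, 3.14].

## Interface

Orientations are given as a unit quaternion [x, y, z, w].
In Python, from plant import get_state, imaging, job, ctrl gives the robot as it stands.
- The arm moves only by the tool jog_arm, never from a script. Its argument "increments" is a list of rows, each an object of numbers: "dx", "dy", "dz": the shift along the world's x, y, z each as a share of 12 cm, from -1 to 1; "ax", "ay", "az": the turn, a rotation vector about the world's x, y, z each as a share of pi/2 rad, from -1 to 1; "gripper": the gripper command: -1 is shut, 1 is fully open, values between are in proportion. A call has 1 to 10 rows; each row is the pose to reach, as a shift and turn from the pose commanded when the call began; what a row does not reach only later rows make up. A row lasts 1/10 s, in which the tool goes at most 50 mm and 8.59 degrees, less where a joint would pass 70% of its speed; a pose out of reach is approached as far as the arm can. A call with a number of a shift or a turn outside -1 to 1 is refused whole. A call with a gripper value outside its range is refused whole. The fingers move at their own pace and stop on an object; "force" is the grip in N (left out, the last holds). Time passes only in rows, so rows that repeat a pose let the fingers close. It gives the time, the measured TCP pose, the force, the opening and the grip force at its end, in the units of the state.
- get_state(): the state, without advancing time (a new reading comes with each control period).
- imaging.read_camera(name): name is "scene" or "top" or "wrist"; returns a dict with "frame" (400x640x3 uint8, blue, green, red), "depth" (400x640 float32, m along the optical axis (not along the pixel's ray), 0 where there is no reading), "camera_matrix" (3x3 intrinsics, pixels), "extrinsics" (4x4, takes a point from camera to world coordinates); the wrist camera has in their place "mount" (4x4, takes a point from camera to tool coordinates, whose origin is the TCP and whose axes are the flange's). Camera axes: x right, y up, looking along -z (the intrinsics and any distortion apply to the point x, -y, -z); pixel columns grow to the right and rows downward; lengths in m; the calibration is good to about 2 mm. A picture is of the moment at which its call begins: read the wrist's pose just before it.
- job.sign_off(): hands the job in; it is judged then, once.
The state is a dict: "time": time; "qpos": joint angles; "dq": joint speeds; "joint_efforts": joint torques, N m; "eef_pos": TCP position; "tcp_rot": TCP orientation; "contact_force": force on the tool from outside, world axes, zero at the start; "wrist_torque": the same for the moment, N m; "opening": opening from 0.0 (shut) to 1.0 (fully open); "finger_force": force on a finger pad.
Only numpy, scipy, OpenCV 4.12 (cv2) and the standard library are available. Lean on these libraries where they do the work, as an engineer would, in place of code of your own. Each camera call takes 0.05 s, during which the arm holds its last target. There are 200 camera calls.

## Task

Pull the little spice cupboard's door open against its roller catch, stand the spice jar that was left on the worktop upright in the empty bay of the rack on the inside of the door, then push the door fully home so that the catch snaps and holds it shut. Both jars must end up standing in the rack, and nothing else on the worktop should be knocked about.

Things in the scene. Friction and masses are not known exactly. Their poses are not given: they have to be found in the camera images.
- cupboard: Small countertop spice cupboard of brown wood, fixed to the worktop, 270 wide (its y), 170 deep (its x), 165 high; origin at the centre of its underside on the worktop, z up, its front faces its own -x. Its single door covers the whole front.
- spice_door (a joint): Door angle in rad: 0 shut, growing as it swings out toward the robot, stop at 1.8. Upright hinge at the front's -y edge (right, seen from the front). A sprung roller catch acts below 0.08 rad: it holds the shut door with about 9 N at the handle and resists closing as much, until past 0.035 rad it pulls the door home. Beyond it slight friction (0.06 N m) leaves the door where it is let go.
- door_handle (a point): Middle of the door's level brass bar handle: 110 mm long, 10 thick, axis 142 mm above the worktop (cupboard top 165), 42 mm out from the door's face. Between bar and face is a clear gap 37 mm wide, 82 mm long between the two posts, that fingers enter from above. Moves with the door; y along the bar from hinge to free edge, -x straight out of the door, z up.
- door_hinge (a point): Point on the door's upright hinge axis at the handle's height; its axes turn with the door like the handle's. In them the handle's middle lies at x -58, y 195 mm, the door's outer face at x -16, its inner face at x -1, its free edge at y 269.
- empty_bay (a point): Centre of the floor of the empty rack bay inside the door, next to the free edge, 26 mm above the worktop; at x 31, y 170 mm in the hinge's axes, same axes, moves with the door. The bay is open above, 86 mm long (y), 64 deep (x); its walls rise 38 mm above its floor on three sides, the fourth is the door's inner face, whose top is 161 mm above the worktop.
- filled_bay (a point): Centre of the floor of the other bay, 92 mm nearer to the hinge, same size, where the rack jar stands.
- spice_jar: Round glass spice jar with a green cap that stands on the worktop, 46 mm in diameter, 106 mm high, about 0.08 to 0.18 kg; origin at the centre of its underside, z up its axis.
- rack_jar: A spice jar of the same size, already in the bay near the hinge, hidden while the door is shut; origin at the centre of its underside, z up its axis.
- jigger: Hourglass bar measure, 47 mm in diameter, 100 mm high, on the worktop; bystander. Origin at the centre of its underside.
- salt_box: Round wooden salt box, 91 mm in diameter, 80 mm high; bystander. Origin at the centre of its underside.
- mug: Mug, 87 x 117 mm with its handle, 91 mm high; bystander. Origin at the centre of its underside.
- timer: Round kitchen timer, 69 mm in diameter, 42 mm high; bystander. Origin at the centre of its underside.
There are look-alikes about, which are no part of the job. Leave any turquoise look-alike of the spice_jar alone.

How it is judged:
By the outcome, as a careful person would: the job done as asked, in the order asked, and still so for the second after the job is handed in, with the robot touching nothing.
It also fails if it takes over 72 s, if anything falls off the work surface, if the arm or the gripper's body presses on something with over 40 N, if the wrist force passes 120 N, or if a joint passes its speed limit or range.

## Working session

There is one attempt and no reset: what is moved stays moved. The work goes in short steps, Python scripts to look and compute and a tool call to move; the robot and the scene stay as the last step left them, time stands still between calls to the robot, and variables do not carry over. Pictures are saved under pics/ and viewed, at most 10 in all, crops included, and the job is handed in when it is done.

Besides the shell and the picture viewer there is one more tool, called after "Emit:" by a JSON object that holds its "api" and its "payload". jog_arm: Moves the arm, as the interface text tells. Shift numbers are shares of 12 cm and turn numbers shares of pi/2 rad, none past 1 either way. Its arguments: {"type":"object","properties":{"increments":{"type":"array"},"force":{"type":"number"}},"required":["increments"]}

```bash
mkdir -p pics; ls
cat > h.py <<'E'
import numpy as np, cv2
from plant import get_state, imaging, job, ctrl
from scipy.spatial.transform import Rotation as R
def cloud(r,T=None):
    d=r["depth"];K=np.array(r["camera_matrix"]);v,u=np.mgrid[0:d.shape[0],0:d.shape[1]]
    X=(u-K[0,2])/K[0,0]*d;Y=-(v-K[1,2])/K[1,1]*d
    P=np.stack([X,Y,-d,np.ones_like(d)],-1)
    T=np.array(r["extrinsics"]) if T is None else T
    return (P@T.T)[...,:3]
E
python3 - <<'E'
from h import *
print(get_state())
for n in ("scene","top"):
    r=imaging.read_camera(n);cv2.imwrite(f"pics/{n}0.png",r["frame"]);np.savez(f"{n}0.npz",**{k:v for k,v in r.items()})
    print(n,[k for k in r],np.round(r.get("extrinsics"),3).tolist(),np.round(r["camera_matrix"],1).tolist())
E
```

```text
pics
{'time': 0.0, 'qpos': array([ 1.15104774e+00,  2.87177079e-01,  1.57819496e+00, -1.32761920e-05,
        1.27858977e+00, -1.49992027e-01]), 'dq': array([ 0.0013919 , -0.00083549, -0.00103906,  0.00159373,  0.00111249,
       -0.00173627]), 'joint_efforts': array([-1.53274777e-03, -4.05983377e+01, -2.92624837e+01, -2.10560038e-04,
        5.81082510e-03,  8.96131297e-06]), 'eef_pos': array([0.17960543, 0.65003979, 0.25492977]), 'tcp_rot': array([ 1.34467703e-01,  9.90917269e-01, -1.13862022e-03, -3.26806316e-04]), 'contact_force': array([-0.65919417, -0.45281379, -0.07463349]), 'wrist_torque': array([-0.02969035, -0.00050104,  0.05453615]), 'finger_force': 0.0, 'opening': 0.9990501365018918}
scene ['frame', 'depth', 'camera_matrix', 'extrinsics'] [[0.085, 0.441, -0.893, -1.076], [-0.996, 0.016, -0.087, -0.132], [-0.024, 0.897, 0.441, 0.884], [0.0, 0.0, 0.0, 1.0]] [[505.6, 0.0, 313.8], [0.0, 505.6, 201.9], [0.0, 0.0, 1.0]]
top ['frame', 'depth', 'camera_matrix', 'extrinsics'] [[0.071, 0.814, -0.576, -0.495], [-0.997, 0.06, -0.038, -0.016], [0.004, 0.577, 0.816, 1.518], [0.0, 0.0, 0.0, 1.0]] [[520.8, 0.0, 317.2], [0.0, 520.8, 192.0], [0.0, 0.0, 1.0]]
```

View pics/scene0.png

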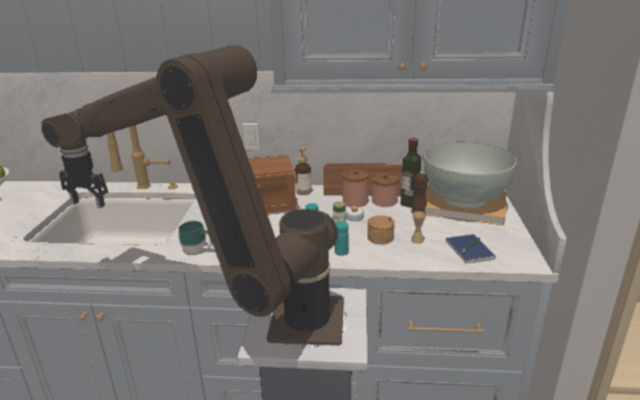

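View pics/top0.png

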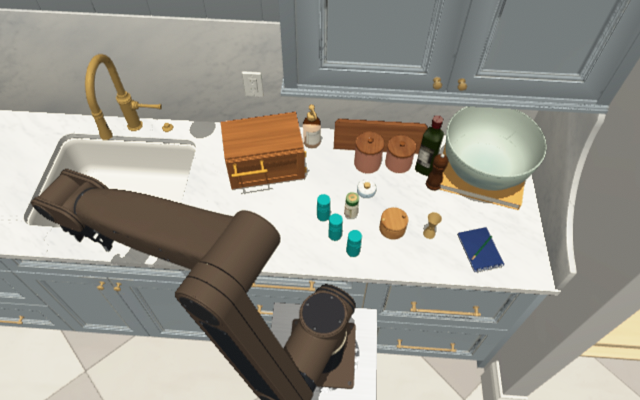

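Top view: the cupboard is at about (262,150), with its bar handle at (250,172). The green-capped jar is at (352,205), with three turquoise look-alikes at (323,208), (336,228) and (354,243). The timer is at (367,187), the salt box at (394,223) and the jigger at (432,225).

Run:
```python
from h import *
L=lambda n:dict(np.load(n+"0.npz"))
t=L("top");P=cloud(t);f=t["frame"]
hsv=cv2.cvtColor(f,cv2.COLOR_BGR2HSV)
# objects standing on the worktop: z>0.02 in region
m=((P[...,2]>0.02)&(P[...,2]<0.3)&(P[...,0]>0.35)&(P[...,0]<1.0)&(P[...,1]<0.4)&(P[...,1]>-0.5)&(t["depth"]>0)).astype(np.uint8)
n,l,s,c=cv2.connectedComponentsWithStats(m)
for i in range(1,n):
    if s[i,4]<60: continue
    p=P[l==i]; zt=np.percentile(p[:,2],98); q=p[p[:,2]>zt-0.006]
    print(s[i],"z",zt.round(3),"top ctr",((q.min(0)+q.max(0))/2).round(3),"ext",np.ptp(q,axis=0).round(3),"bgr",np.median(f[l==i],0))
# cupboard top
m=(abs(P[...,2]-0.165)<0.006)&(P[...,1]>-0.05)&(P[...,1]<0.45)&(P[...,0]>0.5)&(P[...,0]<1)
m=cv2.morphologyEx(m.astype(np.uint8),cv2.MORPH_OPEN,np.ones((5,5)))
q=P[m>0][:,:2].astype(np.float32);rect=cv2.minAreaRect(q);print("cup top",len(q),rect,cv2.boxPoints(rect).round(3).tolist())
# brass handle
m=(hsv[...,0]>15)&(hsv[...,0]<30)&(hsv[...,1]>150)&(hsv[...,2]>150)&(P[...,1]>0)&(P[...,1]<0.4)&(P[...,0]>0.5)&(P[...,2]>0.13)&(P[...,2]<.16)
q=P[m];print("brass",len(q),q.mean(0),q[q[:,1].argmin()],q[q[:,1].argmax()])
cv2.imwrite("pics/crop0.png",cv2.resize(f[90:280,200:470],None,fx=2.9,fy=2.9,interpolation=cv2.INTER_CUBIC))
```

```text
[  221    64   271   131 19038] z 0.271 top ctr [0.789 0.026 0.282] ext [0.2   0.747 0.035] bgr [ 70. 116. 143.]
[357 180  20  17 235] z 0.045 top ctr [ 0.593 -0.118  0.046] ext [0.023 0.018 0.012] bgr [225. 235. 238.]
[344 192  16  26 313] z 0.109 top ctr [ 0.488 -0.068  0.107] ext [0.042 0.043 0.007] bgr [120. 158. 158.]
[317 194  26  45 631] z 0.111 top ctr [0.437 0.005 0.109] ext [0.118 0.086 0.009] bgr [120. 126.  16.]
[380 208  29  30 679] z 0.073 top ctr [ 0.439 -0.209  0.075] ext [0.088 0.086 0.015] bgr [ 81. 147. 205.]
[426 212  16  24 228] z 0.101 top ctr [ 0.432 -0.335  0.1  ] ext [0.051 0.044 0.009] bgr [ 87. 145. 177.]
cup top 1372 ((0.6896631121635437, 0.25849035382270813), (0.17525245249271393, 0.2673206925392151), 15.199975967407227) [[0.5699999928474426, 0.36500000953674316], [0.6399999856948853, 0.10700000077486038], [0.8090000152587891, 0.15199999511241913], [0.7390000224113464, 0.4099999964237213]]
brass 135 [0.54551829 0.27797078 0.1452153 ] [0.63837372 0.1011511  0.14456789] [0.55855308 0.33569512 0.14646878]
```

View pics/crop0.png

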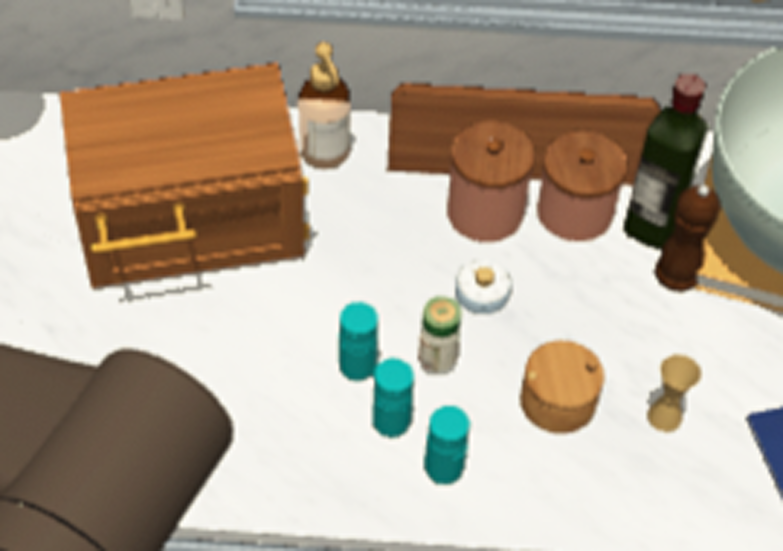

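The crop confirms the layout: the shut door's bar handle runs (95–195,240) in the crop, and the green-capped jar stands at (440,335), about 80 mm right of the nearest turquoise jar. Next I'll refine the handle, jars and mug.

Run:
```python
from h import *
L=lambda n:dict(np.load(n+"0.npz"))
for n in ("top","scene"):
    t=L(n);P=cloud(t);f=t["frame"];hsv=cv2.cvtColor(f,cv2.COLOR_BGR2HSV);H,S,V=[hsv[...,i].astype(int) for i in range(3)]
    x,y,z=P[...,0],P[...,1],P[...,2]
    box=(x>0.3)&(x<1)&(abs(y)<0.55)&(z<0.3)
    for nm,m in (("turq",(H>80)&(H<98)&(S>150)&box&(z>0.01)),("mug/other",(y>0.2)&(y<0.5)&(x>0.25)&(x<0.52)&(z>0.015)&(z<0.13)),("greencap",(H>40)&(H<80)&(S>80)&box&(z>0.05)&(z<0.13)),):
        k,l,s,c=cv2.connectedComponentsWithStats(m.astype(np.uint8))
        for i in range(1,k):
            if s[i,4]<25: continue
            p=P[l==i];zt=np.percentile(p[:,2],97);q=p[p[:,2]>zt-0.008]
            print(n,nm,s[i],"zt",zt.round(3),"lo",p.min(0).round(3),"hi",p.max(0).round(3),"topctr",((q.min(0)+q.max(0))/2).round(3))
    # cupboard frame points
    a=np.radians(15.2);u=np.array([np.cos(a),np.sin(a)]);v=np.array([-np.sin(a),np.cos(a)])
    D=P[...,:2]-[0.64,0.107];X=D@u;Y=D@v
    m=(H>17)&(H<32)&(S>130)&(V>120)&(X<-0.02)&(X>-0.09)&(Y>0.1)&(Y<0.3)&(z>0.12)&(z<.165)
    if m.sum()>10:
        print(n,"brass",m.sum(),"X",np.percentile(X[m],[2,25,50,75,98]).round(3),"Y",np.percentile(Y[m],[1,50,99]).round(3),"z",np.percentile(z[m],[2,50,98]).round(3))
        c=cv2.fitLine(P[m][:,:2][X[m]<-0.04].astype(np.float32),cv2.DIST_HUBER,0,.01,.01).ravel();print("bar line",c)
    m=(abs(z-.162)<.008)&(X>-.03)&(X<.2)&(Y>-.03)&(Y<.3)
    if m.sum(): print(n,"top X",np.percentile(X[m],[1,99]),"Y",np.percentile(Y[m],[1,99]))
    m=(z>0.06)&(z<.12)&(X>-.04)&(X<.03)&(Y>0.02)&(Y<.26)
    if m.sum()>50: print(n,"face X med",np.median(X[m]),"fit",np.polyfit(Y[m],X[m],1), m.sum())
```

```text
top turq [317 195  25  45 578] zt 0.109 lo [ 0.374 -0.037  0.012] hi [0.496 0.048 0.114] topctr [0.434 0.005 0.107]
top turq [347 230  14  26 300] zt 0.109 lo [ 0.319 -0.099  0.014] hi [ 0.367 -0.059  0.114] topctr [ 0.343 -0.078  0.108]
top greencap [346 198  12   8  53] zt 0.109 lo [ 0.466 -0.084  0.087] hi [ 0.488 -0.047  0.11 ] topctr [ 0.477 -0.065  0.106]
top brass 117 X [-0.062 -0.058 -0.055 -0.047 -0.021] Y [0.136 0.193 0.249] z [0.136 0.146 0.151]
bar line [ 0.25979894 -0.9656627   0.5355991   0.27676752]
top top X [-0.01594496  0.17102762] Y [0.00026646 0.26383957]
top face X med -0.009257158358454372 fit [ 0.00232893 -0.00958363] 610
scene mug/other [178 220  34  32 775] zt 0.091 lo [0.289 0.346 0.015] hi [0.387 0.457 0.094] topctr [0.34  0.406 0.089]
scene top X [-0.01971626  0.1700157 ] Y [0.00256403 0.15239854]
scene face X med -0.008262536146413254 fit [ 0.02594717 -0.01027324] 436
```

Estimates: door yaw about 15.1°, hinge about (0.640,0.105), handle middle about (0.533,0.278,0.142). I'll go above it with a narrowed gripper.

Emit:
{"api": "jog_arm", "payload": {"increments": [{"dx": 0.3, "dy": -0.3, "az": -0.08, "gripper": -0.15}, {"dx": 0.6, "dy": -0.6, "az": -0.15, "gripper": -0.15}, {"dx": 0.98, "dy": -1.0, "az": -0.22, "gripper": -0.15}, {"dx": 0.98, "dy": -1.0, "az": -0.22, "gripper": -0.15}, {"dx": 0.98, "dy": -1.0, "az": -0.22, "gripper": -0.15}], "force": 30}}

```text
$.increments[0]: bad value
```

Emit:
{"api": "jog_arm", "payload": {"increments": [{"dx": 0.3, "dy": -0.3, "az": -0.08, "gripper": -0.15}, {"dx": 0.6, "dy": -0.6, "az": -0.15, "gripper": -0.15}, {"dx": 0.98, "dy": -1.0, "az": -0.22, "gripper": -0.15}, {"dx": 0.98, "dy": -1.0, "az": -0.22, "gripper": -0.15}, {"dx": 0.98, "dy": -1.0, "az": -0.22, "gripper": -0.15}]}}

```text
$.increments[0]: bad value
```

Emit:
{"api": "jog_arm", "payload": {"increments": [{"dx": 0.3, "dy": -0.3, "az": -0.08, "gripper": -0.15}, {"dx": 0.6, "dy": -0.6, "az": -0.15, "gripper": -0.15}, {"dx": 0.98, "dy": -1.0, "az": -0.22, "gripper": -0.15}, {"dx": 0.98, "dy": -1.0, "az": -0.22, "gripper": -0.15}, {"dx": 0.98, "dy": -1.0, "az": -0.22, "gripper": -0.15}]}}

```text
$.increments[0]: bad value
```

```bash
cat >> h.py <<'E'
def wrist():
    s=get_state();r=imaging.read_camera("wrist")
    T=np.eye(4);T[:3,:3]=R.from_quat(s["tcp_rot"]).as_matrix();T[:3,3]=s["eef_pos"]
    return s,r,T@np.array(r["mount"])
def pose(s):
    y=R.from_quat(s["tcp_rot"]).as_matrix();a=np.degrees(np.arctan2(y[1,1],y[0,1]))
    return f't={s["time"]:.2f} p={np.round(s["eef_pos"],4)} close={a:.1f} tilt={np.round(y[:2,2],3)} open={s["opening"]:.3f} F={np.round(s["contact_force"],1)} ff={s["finger_force"]:.1f}'
E
python3 - <<'E'
from h import *
s,r,T=wrist();print(pose(s));P=cloud(r,T);f=r["frame"];cv2.imwrite("pics/w1.png",f)
hsv=cv2.cvtColor(f,cv2.COLOR_BGR2HSV);H,S,V=[hsv[...,i].astype(int) for i in range(3)]
z=P[...,2]
m=(H>17)&(H<32)&(S>130)&(V>100)&(z>.12)&(z<.165)&(r["depth"]>0)
q=P[m];print(m.sum(),np.percentile(q,[1,50,99],axis=0).round(4))
if m.sum()>30:
    c,sz,a=cv2.minAreaRect(q[:,:2].astype(np.float32));print(c,sz,a)
E
```

```text
t=0.10 p=[0.1797 0.6501 0.255 ] close=74.5 tilt=[-0.001 -0.002] open=1.000 F=[-0.8  0.   0.8] ff=0.0Traceback (most recent call last):
  File "<stdin>", line 6, in <module>
    return _quantile_unchecked(
        a, q, axis, out, overwrite_input, method, keepdims, weights)
    return _ureduce(a,
                    func=_quantile_ureduce_func,
    ...<5 lines>...
                    overwrite_input=overwrite_input,
                    method=method)
    r = func(a, **kwargs)
    result = _quantile(arr,
                       quantiles=q,
    ...<2 lines>...
                       out=out,
                       weights=wgt)
    slices_having_nans = np.isnan(arr[-1, ...])
                                  ~~~^^^^^^^^^
IndexError: index -1 is out of bounds for axis 0 with size 0
```

View pics/w1.png

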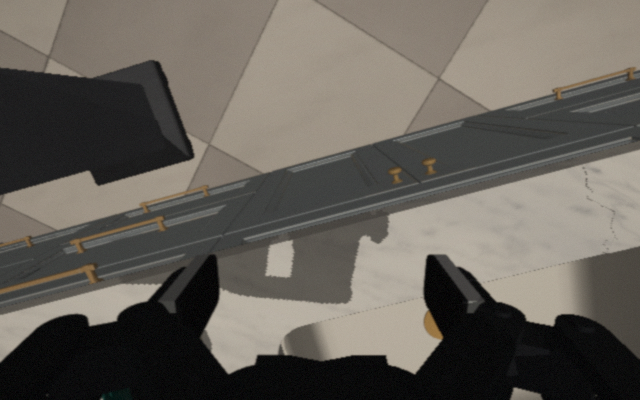

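The call was refused, so the arm hasn't moved; this wrist picture shows only the fingers at (200,290) and (450,290), the counter edge and the floor. I'll retry with every number in each row.

Emit:
{"api": "jog_arm", "payload": {"increments": [{"dx": 0.3, "dy": -0.3, "dz": 0, "ax": 0, "ay": 0, "az": -0.08, "gripper": -0.15}, {"dx": 0.6, "dy": -0.6, "dz": 0, "ax": 0, "ay": 0, "az": -0.15, "gripper": -0.15}, {"dx": 0.98, "dy": -1.0, "dz": 0, "ax": 0, "ay": 0, "az": -0.22, "gripper": -0.15}, {"dx": 0.98, "dy": -1.0, "dz": 0, "ax": 0, "ay": 0, "az": -0.22, "gripper": -0.15}], "force": 30}}

```text
time: 0.55
eef_pos: [0.2998, 0.5278, 0.2558]
tcp_rot: [0.305, 0.952, -0.001, 0.0]
contact_force: [0.0, -0.2, 0.4]
opening: 0.424
finger_force: 0.0
```

Emit:
{"api": "jog_arm", "payload": {"increments": [{"dx": 0.3, "dy": -0.3, "dz": 0, "ax": 0, "ay": 0, "az": -0.08, "gripper": -0.15}, {"dx": 0.6, "dy": -0.6, "dz": 0, "ax": 0, "ay": 0, "az": -0.15, "gripper": -0.15}, {"dx": 0.98, "dy": -1.0, "dz": 0, "ax": 0, "ay": 0, "az": -0.22, "gripper": -0.15}, {"dx": 0.98, "dy": -1.0, "dz": 0, "ax": 0, "ay": 0, "az": -0.22, "gripper": -0.15}]}}

```text
time: 0.95
eef_pos: [0.4174, 0.408, 0.2562]
tcp_rot: [0.464, 0.886, -0.0, 0.0]
contact_force: [-0.0, 0.9, -0.7]
opening: 0.43
finger_force: 0.0
```

Emit:
{"api": "jog_arm", "payload": {"increments": [{"dx": 0.3, "dy": -0.3, "dz": 0, "ax": 0, "ay": 0, "az": -0.08, "gripper": -0.15}, {"dx": 0.6, "dy": -0.6, "dz": 0, "ax": 0, "ay": 0, "az": -0.15, "gripper": -0.15}, {"dx": 0.75, "dy": -0.85, "dz": 0, "ax": 0, "ay": 0, "az": -0.22, "gripper": -0.15}, {"dx": 0.75, "dy": -0.85, "dz": 0, "ax": 0, "ay": 0, "az": -0.22, "gripper": -0.15}, {"dx": 0.75, "dy": -0.85, "dz": 0, "ax": 0, "ay": 0, "az": -0.22, "gripper": -0.15}]}}

```text
time: 1.45
eef_pos: [0.5052, 0.3083, 0.256]
tcp_rot: [0.608, 0.794, -0.0, -0.001]
contact_force: [-0.5, -0.0, 0.3]
opening: 0.425
finger_force: 0.0
```

Run:
```python
from h import *
s,r,T=wrist();print(pose(s));P=cloud(r,T);f=r["frame"];cv2.imwrite("pics/w2.png",f)
hsv=cv2.cvtColor(f,cv2.COLOR_BGR2HSV);H,S,V=[hsv[...,i].astype(int) for i in range(3)]
z=P[...,2]
m=(H>15)&(H<32)&(S>110)&(V>80)&(z>.12)&(z<.165)&(r["depth"]>0)
print(m.sum());q=P[m]
if m.sum()>30:
    print(np.percentile(q,[1,50,99],axis=0).round(4))
    c,sz,a=cv2.minAreaRect(q[:,:2].astype(np.float32));print(c,sz,a)
```

```text
t=1.45 p=[0.5052 0.3083 0.256 ] close=15.1 tilt=[-0.001  0.   ] open=0.425 F=[-0.5 -0.   0.3] ff=0.0
1489
[[0.5182 0.2247 0.144 ]
 [0.5376 0.289  0.1473]
 [0.5606 0.3346 0.1491]]
(0.5417404770851135, 0.2788656949996948) (0.046250030398368835, 0.11476472020149231) 1.9303040504455566
```

View pics/w2.png

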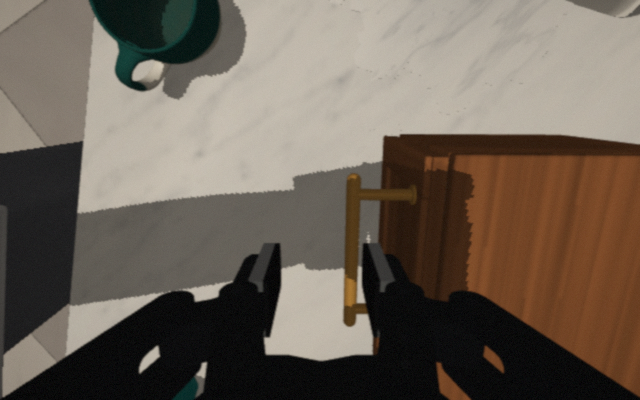

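The wrist view shows the bar at columns 345–360, rows 175–325, parallel to the pads. The mug is at upper left, well clear.

Run:
```python
from h import *
s,r,T=wrist();P=cloud(r,T);f=r["frame"]
hsv=cv2.cvtColor(f,cv2.COLOR_BGR2HSV);H,S,V=[hsv[...,i].astype(int) for i in range(3)]
z=P[...,2];u_=np.arange(640)[None,:]
m=(H>15)&(H<32)&(S>110)&(V>80)&(z>.12)&(z<.165)&(u_<362)
m&=(u_>330)
q=P[m][:,:2].astype(np.float32)
l=cv2.fitLine(q,cv2.DIST_HUBER,0,.01,.01).ravel();d=l[:2];t=(q-l[2:])@d
mid=l[2:]+d*(np.percentile(t,0.5)+np.percentile(t,99.5))/2
print("dir",np.degrees(np.arctan2(-d[0],d[1])),"len",np.ptp(t),"mid",mid, "width",np.percentile((q-l[2:])@[d[1],-d[0]],[2,98]), "from tcp",mid-s["eef_pos"][:2])
# door outer top edge
a=np.radians(15.1);u=np.array([np.cos(a),np.sin(a)]);D=(P[...,:2]-mid)@u
b=(abs(z-.162)<.006)&(D>0.02)&(D<.1);print("door top front offset",np.percentile(D[b],[1,3,10]))
```

```text
dir -165.12811 len 0.11670837 mid [0.5352526  0.27958298] width [-0.00476796  0.00439395] from tcp [ 0.03057242 -0.02945902]
door top front offset [0.04209662 0.04269286 0.04754122]
```

Emit:
{"api": "jog_arm", "payload": {"increments": [{"dx": 0.25, "dy": -0.245, "dz": 0, "ax": 0, "ay": 0, "az": 0, "gripper": -0.15}, {"dx": 0.25, "dy": -0.245, "dz": 0, "ax": 0, "ay": 0, "az": 0, "gripper": -0.15}, {"dx": 0.25, "dy": -0.245, "dz": -0.25, "ax": 0, "ay": 0, "az": 0, "gripper": -0.15}, {"dx": 0.25, "dy": -0.245, "dz": -0.5, "ax": 0, "ay": 0, "az": 0, "gripper": -0.15}, {"dx": 0.25, "dy": -0.245, "dz": -0.7, "ax": 0, "ay": 0, "az": 0, "gripper": -0.15}, {"dx": 0.25, "dy": -0.245, "dz": -0.9, "ax": 0, "ay": 0, "az": 0, "gripper": -0.15}, {"dx": 0.25, "dy": -0.245, "dz": -0.9, "ax": 0, "ay": 0, "az": 0, "gripper": -0.15}]}}

```text
time: 2.25
eef_pos: [0.5314, 0.2798, 0.144]
tcp_rot: [0.607, 0.795, -0.003, -0.003]
contact_force: [-0.3, 0.1, -1.4]
opening: 0.423
finger_force: 0.0
```

Emit:
{"api": "jog_arm", "payload": {"increments": [{"dx": 0, "dy": 0, "dz": 0, "ax": 0, "ay": 0, "az": 0, "gripper": -0.6}, {"dx": 0, "dy": 0, "dz": 0, "ax": 0, "ay": 0, "az": 0, "gripper": -1}, {"dx": 0, "dy": 0, "dz": 0, "ax": 0, "ay": 0, "az": 0, "gripper": -1}, {"dx": 0, "dy": 0, "dz": 0, "ax": 0, "ay": 0, "az": 0, "gripper": -1}, {"dx": 0, "dy": 0, "dz": 0, "ax": 0, "ay": 0, "az": 0, "gripper": -1}], "force": 30}}

```text
time: 2.75
eef_pos: [0.5355, 0.2802, 0.1502]
tcp_rot: [0.608, 0.794, 0.001, -0.0]
contact_force: [-3.6, 4.0, 5.5]
opening: 0.101
finger_force: 29.8
```

Run:
```python
from h import *
s=get_state();print(pose(s))
p=s["eef_pos"][:2];y=np.radians(15)
def ax(a):return np.array([np.cos(a),np.sin(a)]),np.array([-np.sin(a),np.cos(a)])
u,v=ax(y);h=p+.058*u-.195*v;print("hinge",h)
for d in range(0,75,5):
    u,v=ax(y+np.radians(d));q=h-.058*u+.195*v;print(d,((q-p)/.12).round(3),"az",round(d/90,3))
```

```text
t=2.75 p=[0.5355 0.2802 0.1502] close=15.1 tilt=[0.002 0.002] open=0.101 F=[-3.6  4.   5.5] ff=29.8
hinge [0.64196271 0.10681266]
0 [0. 0.] az 0.0
5 [-0.123 -0.083] az 0.056
10 [-0.237 -0.176] az 0.111
15 [-0.344 -0.279] az 0.167
20 [-0.441 -0.391] az 0.222
25 [-0.527 -0.51 ] az 0.278
30 [-0.603 -0.637] az 0.333
35 [-0.668 -0.77 ] az 0.389
40 [-0.721 -0.908] az 0.444
45 [-0.762 -1.051] az 0.5
50 [-0.79  -1.196] az 0.556
55 [-0.805 -1.343] az 0.611
60 [-0.807 -1.491] az 0.667
65 [-0.797 -1.638] az 0.722
70 [-0.773 -1.784] az 0.778
```

Emit:
{"api": "jog_arm", "payload": {"increments": [{"dx": -0.06, "dy": -0.04, "dz": 0, "ax": 0, "ay": 0, "az": 0.028, "gripper": -1}, {"dx": -0.123, "dy": -0.083, "dz": 0, "ax": 0, "ay": 0, "az": 0.056, "gripper": -1}, {"dx": -0.18, "dy": -0.13, "dz": 0, "ax": 0, "ay": 0, "az": 0.083, "gripper": -1}, {"dx": -0.237, "dy": -0.176, "dz": 0, "ax": 0, "ay": 0, "az": 0.111, "gripper": -1}, {"dx": -0.29, "dy": -0.228, "dz": 0, "ax": 0, "ay": 0, "az": 0.139, "gripper": -1}, {"dx": -0.344, "dy": -0.279, "dz": 0, "ax": 0, "ay": 0, "az": 0.167, "gripper": -1}, {"dx": -0.393, "dy": -0.335, "dz": 0, "ax": 0, "ay": 0, "az": 0.194, "gripper": -1}, {"dx": -0.441, "dy": -0.391, "dz": 0, "ax": 0, "ay": 0, "az": 0.222, "gripper": -1}, {"dx": -0.441, "dy": -0.391, "dz": 0, "ax": 0, "ay": 0, "az": 0.222, "gripper": -1}]}}

```text
time: 3.65
eef_pos: [0.4817, 0.2327, 0.1502]
tcp_rot: [0.461, 0.888, 0.001, -0.001]
contact_force: [-5.1, 3.9, 7.1]
opening: 0.101
finger_force: 30.2
```

Run:
```python
from h import *
s=get_state();print(pose(s))
def ax(a):return np.array([np.cos(a),np.sin(a)]),np.array([-np.sin(a),np.cos(a)])
h=np.array([.642,.1068]);u,v=ax(np.radians(35));p=h-.058*u+.195*v;print("ideal",p)
for d in range(0,55,5):
    u,v=ax(np.radians(35+d));q=h-.058*u+.195*v;print(d,((q-p)/.12).round(3),"az",round(d/90,3))
```

```text
t=3.65 p=[0.4817 0.2327 0.1502] close=35.1 tilt=[-0.     0.002] open=0.101 F=[-5.1  3.9  7.1] ff=30.2
ideal [0.48264178 0.23326722]
0 [0. 0.] az 0.0
5 [-0.087 -0.12 ] az 0.056
10 [-0.163 -0.247] az 0.111
15 [-0.228 -0.38 ] az 0.167
20 [-0.28  -0.518] az 0.222
25 [-0.321 -0.66 ] az 0.278
30 [-0.349 -0.805] az 0.333
35 [-0.364 -0.952] az 0.389
40 [-0.367 -1.1  ] az 0.444
45 [-0.356 -1.248] az 0.5
50 [-0.333 -1.394] az 0.556
```

Emit:
{"api": "jog_arm", "payload": {"increments": [{"dx": -0.087, "dy": -0.12, "dz": 0, "ax": 0, "ay": 0, "az": 0.056, "gripper": -1}, {"dx": -0.163, "dy": -0.247, "dz": 0, "ax": 0, "ay": 0, "az": 0.111, "gripper": -1}, {"dx": -0.228, "dy": -0.38, "dz": 0, "ax": 0, "ay": 0, "az": 0.167, "gripper": -1}, {"dx": -0.28, "dy": -0.518, "dz": 0, "ax": 0, "ay": 0, "az": 0.222, "gripper": -1}, {"dx": -0.321, "dy": -0.66, "dz": 0, "ax": 0, "ay": 0, "az": 0.278, "gripper": -1}, {"dx": -0.349, "dy": -0.805, "dz": 0, "ax": 0, "ay": 0, "az": 0.333, "gripper": -1}, {"dx": -0.364, "dy": -0.952, "dz": 0, "ax": 0, "ay": 0, "az": 0.389, "gripper": -1}, {"dx": -0.364, "dy": -0.952, "dz": 0, "ax": 0, "ay": 0, "az": 0.389, "gripper": -1}]}}

```text
time: 4.45
eef_pos: [0.4373, 0.1164, 0.1501]
tcp_rot: [0.172, 0.985, -0.001, -0.002]
contact_force: [-10.0, 0.9, 11.6]
opening: 0.103
finger_force: 30.9
```

Emit:
{"api": "jog_arm", "payload": {"increments": [{"dx": -0.003, "dy": -0.148, "dz": 0, "ax": 0, "ay": 0, "az": 0.056, "gripper": -1}, {"dx": 0.008, "dy": -0.296, "dz": 0, "ax": 0, "ay": 0, "az": 0.111, "gripper": -1}, {"dx": 0.031, "dy": -0.442, "dz": 0, "ax": 0, "ay": 0, "az": 0.167, "gripper": -1}, {"dx": 0.031, "dy": -0.442, "dz": 0, "ax": 0, "ay": 0, "az": 0.167, "gripper": -1}, {"dx": 0.031, "dy": -0.442, "dz": 0, "ax": 0, "ay": 0, "az": 0.167, "gripper": -0.4}, {"dx": 0.031, "dy": -0.442, "dz": 0, "ax": 0, "ay": 0, "az": 0.167, "gripper": -0.15}, {"dx": 0.031, "dy": -0.442, "dz": 0, "ax": 0, "ay": 0, "az": 0.167, "gripper": -0.15}, {"dx": 0.031, "dy": -0.442, "dz": 0.3, "ax": 0, "ay": 0, "az": 0.167, "gripper": -0.15}, {"dx": 0.031, "dy": -0.442, "dz": 0.65, "ax": 0, "ay": 0, "az": 0.167, "gripper": -0.15}, {"dx": 0.031, "dy": -0.442, "dz": 1, "ax": 0, "ay": 0, "az": 0.167, "gripper": -0.15}]}}

```text
time: 5.45
eef_pos: [0.4417, 0.0652, 0.269]
tcp_rot: [0.042, 0.999, -0.0, -0.001]
contact_force: [0.8, 0.8, 0.1]
opening: 0.425
finger_force: 0.0
```

Run:
```python
from h import *
s,r,T=wrist();print(pose(s));cv2.imwrite("pics/w3.png",r["frame"])
r=imaging.read_camera("top");np.savez("top1.npz",**r);cv2.imwrite("pics/top1.png",r["frame"])
P=cloud(r);z=P[...,2]
# door top strip (z~.161), in front of cupboard
h=np.array([.642,.1068]);D=P[...,:2]-h;rad=np.linalg.norm(D,axis=-1);an=np.degrees(np.arctan2(D[...,1],D[...,0]))
m=(abs(z-.159)<.007)&(rad<.28)&(rad>.1)&(P[...,0]<.56)&(P[...,1]<.25);q=P[m]
print(m.sum(),np.percentile(q,[2,50,98],axis=0) if m.sum() else 0)
if m.sum()>10:
    l=cv2.fitLine(q[:,:2].astype(np.float32),cv2.DIST_HUBER,0,.01,.01).ravel();print(l)
```

```text
t=5.45 p=[0.4417 0.0652 0.269 ] close=85.2 tilt=[-0.001 -0.   ] open=0.425 F=[0.8 0.8 0.1] ff=0.0
0 0
```

View pics/top1.png

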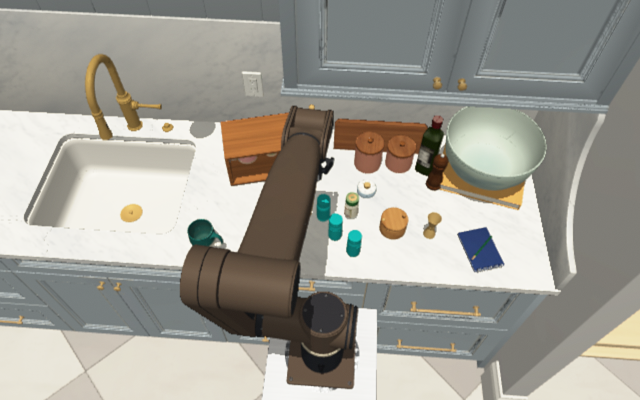

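The top view shows the door swung open, with the arm hiding it and all the small objects undisturbed. Now to the jar, with the closing line turned to about -5° to suit the bay.

Emit:
{"api": "jog_arm", "payload": {"increments": [{"dx": 0.05, "dy": -0.15, "dz": 0, "ax": 0, "ay": 0, "az": -0.09, "gripper": 0.4}, {"dx": 0.1, "dy": -0.3, "dz": 0, "ax": 0, "ay": 0, "az": -0.18, "gripper": 0.4}, {"dx": 0.15, "dy": -0.45, "dz": 0, "ax": 0, "ay": 0, "az": -0.27, "gripper": 0.4}, {"dx": 0.2, "dy": -0.6, "dz": 0, "ax": 0, "ay": 0, "az": -0.36, "gripper": 0.4}, {"dx": 0.25, "dy": -0.7, "dz": 0, "ax": 0, "ay": 0, "az": -0.45, "gripper": 0.4}, {"dx": 0.26, "dy": -0.75, "dz": 0, "ax": 0, "ay": 0, "az": -0.5, "gripper": 0.4}]}}

```text
time: 6.15
eef_pos: [0.4736, -0.0259, 0.2673]
tcp_rot: [0.424, 0.906, -0.0, -0.0]
contact_force: [-0.0, -0.5, -0.3]
opening: 0.698
finger_force: 0.0
```

Emit:
{"api": "jog_arm", "payload": {"increments": [{"dx": 0.05, "dy": -0.15, "dz": 0, "ax": 0, "ay": 0, "az": -0.09, "gripper": 0.4}, {"dx": 0.1, "dy": -0.3, "dz": 0, "ax": 0, "ay": 0, "az": -0.18, "gripper": 0.4}, {"dx": 0.15, "dy": -0.45, "dz": 0, "ax": 0, "ay": 0, "az": -0.27, "gripper": 0.4}, {"dx": 0.2, "dy": -0.6, "dz": 0, "ax": 0, "ay": 0, "az": -0.36, "gripper": 0.4}, {"dx": 0.25, "dy": -0.7, "dz": 0, "ax": 0, "ay": 0, "az": -0.45, "gripper": 0.4}, {"dx": 0.26, "dy": -0.75, "dz": 0, "ax": 0, "ay": 0, "az": -0.5, "gripper": 0.4}, {"dx": 0.26, "dy": -0.75, "dz": 0, "ax": 0, "ay": 0, "az": -0.5, "gripper": 0.4}]}}

```text
time: 6.85
eef_pos: [0.5046, -0.1156, 0.2672]
tcp_rot: [0.737, 0.676, -0.0, -0.001]
contact_force: [0.3, 0.8, 0.1]
opening: 0.7
finger_force: 0.0
```

Run:
```python
from h import *
s,r,T=wrist();print(pose(s));P=cloud(r,T);f=r["frame"];cv2.imwrite("pics/w4.png",f)
z=P[...,2]
m=(abs(z-.106)<.008)&(r["depth"]>0)
k,l,st,c=cv2.connectedComponentsWithStats(m.astype(np.uint8))
for i in range(1,k):
    if st[i,4]<150: continue
    q=P[l==i];c,rad=cv2.minEnclosingCircle(q[:,:2].astype(np.float32));print(st[i],np.round(c,4),round(rad,4),np.median(q[:,2]).round(3),np.median(f[l==i],0))
# door from above
r=imaging.read_camera("top");P=cloud(r);z=P[...,2];np.savez("top2.npz",**r);cv2.imwrite("pics/top2.png",r["frame"])
h=np.array([.642,.1068])
a=np.radians(85.1);u=np.array([np.cos(a),np.sin(a)]);v=np.array([-u[1],u[0]])
X=(P[...,:2]-h)@u;Y=(P[...,:2]-h)@v
m=(z>.145)&(z<.17)&(abs(X)<.04)&(Y>.02)&(Y<.3);print("door top",m.sum(),np.percentile(X[m],[2,50,98]).round(4),np.percentile(Y[m],[2,98]).round(3),np.polyfit(Y[m],X[m],1))
```

```text
t=6.85 p=[ 0.5046 -0.1156  0.2672] close=-4.9 tilt=[-0.001  0.   ] open=0.700 F=[0.3 0.8 0.1] ff=0.0
[ 234    0   63   38 1884] [0.475 0.026] 0.0225 0.106 [110. 119.  27.]
[ 148   44   62   62 2998] [ 0.4016 -0.0177] 0.0229 0.106 [55. 60. 13.]
[ 270  102   56   57 2490] [ 0.4897 -0.0673] 0.0227 0.106 [37. 57. 54.]
[ 516  110   76  112 1095] [ 0.7082 -0.1168] 0.0484 0.105 [34. 44. 68.]
[  96  134   60   55 2555] [ 0.345  -0.0797] 0.0232 0.106 [57. 62. 15.]
[ 518  241  113   97 7228] [ 0.7292 -0.2357] 0.0514 0.103 [32. 53. 89.]
[457 389  36  11 277] [ 0.6395 -0.347 ] 0.0163 0.105 [ 5. 11. 21.]Traceback (most recent call last):
  File "<stdin>", line 14, in <module>
    return _quantile_unchecked(
        a, q, axis, out, overwrite_input, method, keepdims, weights)
    return _ureduce(a,
                    func=_quantile_ureduce_func,
    ...<5 lines>...
                    overwrite_input=overwrite_input,
                    method=method)
    r = func(a, **kwargs)
    result = _quantile(arr,
                       quantiles=q,
    ...<2 lines>...
                       out=out,
                       weights=wgt)
    slices_having_nans = np.isnan(arr[-1, ...])
                                  ~~~^^^^^^^^^
IndexError: index -1 is out of bounds for axis 0 with size 0
```

View pics/w4.png

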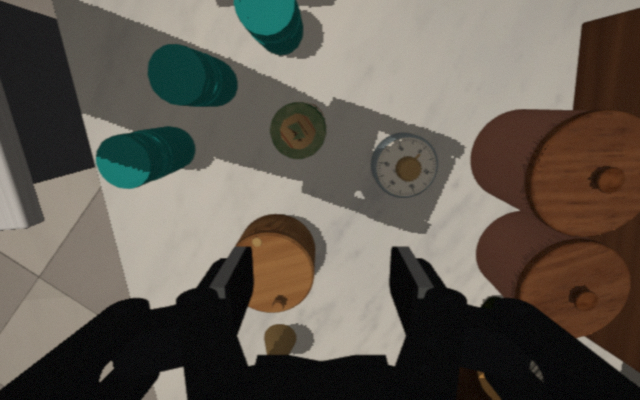

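The wrist view shows the green-capped jar at (298,130), 22.7 mm in radius and 106 mm high, as it should be. Going down on it.

Emit:
{"api": "jog_arm", "payload": {"increments": [{"dx": -0.125, "dy": 0.4, "dz": 0, "ax": 0, "ay": 0, "az": 0, "gripper": 0.4}, {"dx": -0.125, "dy": 0.4, "dz": -0.2, "ax": 0, "ay": 0, "az": 0, "gripper": 0.4}, {"dx": -0.125, "dy": 0.4, "dz": -0.55, "ax": 0, "ay": 0, "az": 0, "gripper": 0.4}, {"dx": -0.125, "dy": 0.4, "dz": -0.8, "ax": 0, "ay": 0, "az": 0, "gripper": 0.4}, {"dx": -0.125, "dy": 0.4, "dz": -0.8, "ax": 0, "ay": 0, "az": 0, "gripper": 0.4}]}}

```text
time: 7.45
eef_pos: [0.4861, -0.0652, 0.1673]
tcp_rot: [0.736, 0.677, -0.002, -0.005]
contact_force: [0.4, 0.4, 0.2]
opening: 0.702
finger_force: 0.0
```

Emit:
{"api": "jog_arm", "payload": {"increments": [{"dx": 0, "dy": 0, "dz": -0.2, "ax": 0, "ay": 0, "az": 0, "gripper": 0.4}, {"dx": 0, "dy": 0, "dz": -0.4, "ax": 0, "ay": 0, "az": 0, "gripper": 0.4}, {"dx": 0, "dy": 0, "dz": -0.61, "ax": 0, "ay": 0, "az": 0, "gripper": 0.4}, {"dx": 0, "dy": 0, "dz": -0.61, "ax": 0, "ay": 0, "az": 0, "gripper": 0.4}, {"dx": 0, "dy": 0, "dz": -0.61, "ax": 0, "ay": 0, "az": 0, "gripper": 0}, {"dx": 0, "dy": 0, "dz": -0.61, "ax": 0, "ay": 0, "az": 0, "gripper": -0.2}, {"dx": 0, "dy": 0, "dz": -0.61, "ax": 0, "ay": 0, "az": 0, "gripper": -1}, {"dx": 0, "dy": 0, "dz": -0.61, "ax": 0, "ay": 0, "az": 0, "gripper": -1}, {"dx": 0, "dy": 0, "dz": -0.61, "ax": 0, "ay": 0, "az": 0, "gripper": -1}], "force": 30}}

```text
time: 8.35
eef_pos: [0.4907, -0.0674, 0.1008]
tcp_rot: [0.736, 0.677, 0.001, 0.001]
contact_force: [-0.7, -0.2, 6.1]
opening: 0.514
finger_force: 31.1
```

Run:
```python
from h import *
print(pose(get_state()))
```

```text
t=8.35 p=[ 0.4907 -0.0674  0.1008] close=-4.8 tilt=[ 0.003 -0.001] open=0.514 F=[-0.7 -0.2  6.1] ff=31.1
```

Emit:
{"api": "jog_arm", "payload": {"increments": [{"dx": 0, "dy": 0, "dz": 0.15, "ax": 0, "ay": 0, "az": 0, "gripper": -1}, {"dx": 0, "dy": 0, "dz": 0.4, "ax": 0, "ay": 0, "az": 0, "gripper": -1}, {"dx": 0, "dy": 0, "dz": 0.7, "ax": 0, "ay": 0, "az": 0, "gripper": -1}, {"dx": 0, "dy": 0, "dz": 1, "ax": 0, "ay": 0, "az": 0, "gripper": -1}]}}

```text
time: 8.75
eef_pos: [0.4889, -0.0668, 0.2196]
tcp_rot: [0.736, 0.677, -0.0, -0.001]
contact_force: [0.6, 0.3, -0.4]
opening: 0.519
finger_force: 30.9
```

Emit:
{"api": "jog_arm", "payload": {"increments": [{"dx": 0, "dy": 0, "dz": 0.3, "ax": 0, "ay": 0, "az": 0, "gripper": -1}, {"dx": 0, "dy": 0, "dz": 0.6, "ax": 0, "ay": 0, "az": 0, "gripper": -1}, {"dx": 0, "dy": 0, "dz": 0.7, "ax": 0, "ay": 0, "az": 0, "gripper": -1}, {"dx": 0, "dy": 0.2, "dz": 0.7, "ax": 0, "ay": 0, "az": 0, "gripper": -1}, {"dx": 0, "dy": 0.5, "dz": 0.7, "ax": 0, "ay": 0, "az": 0, "gripper": -1}, {"dx": 0, "dy": 0.5, "dz": 0.7, "ax": 0, "ay": 0, "az": 0, "gripper": -1}]}}

```text
time: 9.35
eef_pos: [0.4887, -0.0042, 0.3013]
tcp_rot: [0.735, 0.678, -0.0, -0.002]
contact_force: [1.1, 0.2, 0.7]
opening: 0.517
finger_force: 31.0
```

Run:
```python
from h import *
s,r,T=wrist();print(pose(s));P=cloud(r,T);f=r["frame"];cv2.imwrite("pics/w5.png",f);np.savez("w5.npz",P=P,f=f)
z=P[...,2];h=np.array([.642,.1068])
a=np.radians(85.1);u=np.array([np.cos(a),np.sin(a)]);v=np.array([-u[1],u[0]])
X=(P[...,:2]-h)@u;Y=(P[...,:2]-h)@v
m=(z>.15)&(z<.17)&(abs(X)<.05)&(Y>.02)&(Y<.3);print("door top",m.sum())
if m.sum()>20:print(np.percentile(X[m],[2,50,98]).round(4),np.percentile(Y[m],[2,98]).round(3),np.polyfit(Y[m],X[m],1),np.median(z[m]))
m=(z>.055)&(z<.072)&(X>0)&(X<.1)&(Y>.02)&(Y<.3);print("rack rim",m.sum(),np.percentile(X[m],[2,50,98]).round(3),np.percentile(Y[m],[2,98]).round(3)) if m.sum()>20 else 0
m=(z>.122)&(z<.142)&(X>-.01)&(X<.1)&(Y>.02)&(Y<.2)
if m.sum()>20:print("rack jar",m.sum(),cv2.minEnclosingCircle(np.stack([X[m],Y[m]],-1).astype(np.float32)))
```

```text
t=9.35 p=[ 0.4887 -0.0042  0.3013] close=-4.6 tilt=[-0.003  0.002] open=0.517 F=[1.1 0.2 0.7] ff=31.0
door top 9346
[-0.0202 -0.013  -0.0049] [0.025 0.263] [-0.007308   -0.01186678] 0.16173872430884542
rack rim 609 [0.015 0.024 0.036] [0.03  0.218]
rack jar 817 ((0.020268581807613373, 0.0692792609333992), 0.01997826248407364)
```

View pics/w5.png

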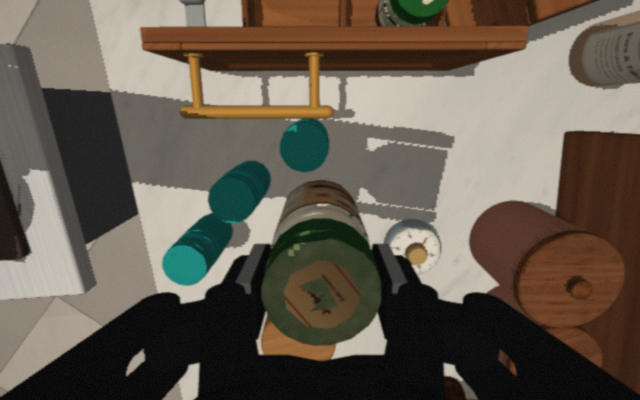

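The wrist view shows the jar held upright. The door spans (140–525,40) with its handle at (255,112) and the empty bay is behind it at (290,10); the rack jar's cap is at (415,10). I'll move nearer to measure the bay.

Emit:
{"api": "jog_arm", "payload": {"increments": [{"dx": -0.05, "dy": 0.3, "dz": 0, "ax": 0, "ay": 0, "az": 0, "gripper": -1}, {"dx": -0.1, "dy": 0.6, "dz": 0, "ax": 0, "ay": 0, "az": 0, "gripper": -1}, {"dx": -0.1, "dy": 0.7, "dz": 0, "ax": 0, "ay": 0, "az": 0, "gripper": -1}, {"dx": -0.1, "dy": 0.7, "dz": 0, "ax": 0, "ay": 0, "az": 0, "gripper": -1}, {"dx": -0.1, "dy": 0.7, "dz": 0, "ax": 0, "ay": 0, "az": 0, "gripper": -1}]}}

```text
time: 9.9
eef_pos: [0.4777, 0.0761, 0.3025]
tcp_rot: [0.736, 0.677, -0.001, 0.0]
contact_force: [-0.4, 0.2, -0.6]
opening: 0.522
finger_force: 31.0
```

Run:
```python
from h import *
s,r,T=wrist();print(pose(s));P=cloud(r,T);f=r["frame"];cv2.imwrite("pics/w6.png",f);np.savez("w6.npz",P=P,f=f)
z=P[...,2];h=np.array([.642,.1068])
a=np.radians(85.1);u=np.array([np.cos(a),np.sin(a)]);v=np.array([-u[1],u[0]])
X=(P[...,:2]-h)@u;Y=(P[...,:2]-h)@v
def st(n,m,k=(1,5,50,95,99)):
    print(n,m.sum(),"X",np.percentile(X[m],k).round(4),"Y",np.percentile(Y[m],k).round(4),"z",np.median(z[m]).round(4)) if m.sum()>20 else print(n,m.sum())
m=(z>.154)&(z<.168)&(abs(X)<.05)&(Y>.02)&(Y<.3);st("door top",m);print(np.polyfit(Y[m],X[m],1))
st("rack rim",(z>.058)&(z<.070)&(X>-.01)&(X<.1)&(Y>.02)&(Y<.3))
st("rim far",(z>.058)&(z<.070)&(X>.05)&(X<.1)&(Y>.02)&(Y<.3))
st("floor",(z>.018)&(z<.034)&(X>-.01)&(X<.1)&(Y>.1)&(Y<.25))
m=(z>.125)&(z<.142)&(X>-.01)&(X<.1)&(Y>.02)&(Y<.13)
if m.sum()>20:print("rack jar",m.sum(),cv2.minEnclosingCircle(np.stack([X[m],Y[m]],-1).astype(np.float32)))
```

```text
t=9.90 p=[0.4777 0.0761 0.3025] close=-4.8 tilt=[-0.001 -0.001] open=0.522 F=[-0.4  0.2 -0.6] ff=31.0
door top 6845 X [-0.0198 -0.0188 -0.0114 -0.0048 -0.0042] Y [0.0224 0.0328 0.1434 0.2558 0.2656] z 0.1618
[-0.00571849 -0.01083286]
rack rim 2708 X [-0.0051 -0.0045  0.0592  0.0645  0.0654] Y [0.0299 0.0342 0.1256 0.217  0.2192] z 0.0647
rim far 1568 X [0.0514 0.0553 0.0617 0.0653 0.0655] Y [0.0307 0.0362 0.1238 0.2138 0.2176] z 0.0648
floor 5874 X [-0.0044 -0.0021  0.028   0.0568  0.0592] Y [0.1011 0.1052 0.1616 0.2088 0.2127] z 0.027
rack jar 2908 ((-0.001422068220563233, 0.07536102086305618), 0.05475008115172386)
```

View pics/w6.png

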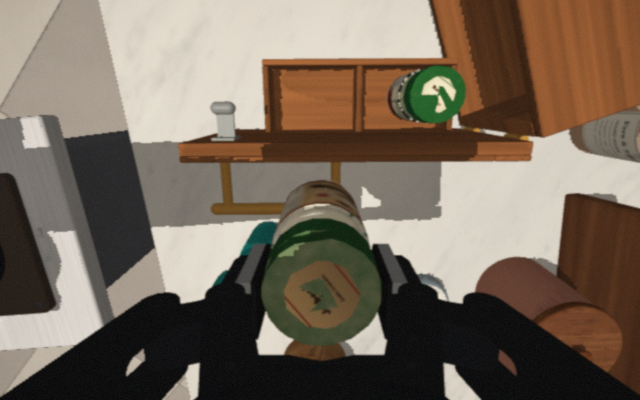

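The wrist view shows the empty bay at (265–358, 65–130), the rack jar standing in the other bay at (430,95), and the roller catch pin at (223,118). The bay centre is at about (0.4755,0.1487), so I'll place the jar there.

Emit:
{"api": "jog_arm", "payload": {"increments": [{"dx": -0.02, "dy": 0.3, "dz": 0, "ax": 0, "ay": 0, "az": 0, "gripper": -1}, {"dx": -0.02, "dy": 0.5, "dz": 0, "ax": 0, "ay": 0, "az": 0, "gripper": -1}, {"dx": -0.02, "dy": 0.605, "dz": 0, "ax": 0, "ay": 0, "az": 0, "gripper": -1}, {"dx": -0.02, "dy": 0.605, "dz": 0, "ax": 0, "ay": 0, "az": 0, "gripper": -1}, {"dx": -0.02, "dy": 0.605, "dz": -0.2, "ax": 0, "ay": 0, "az": 0, "gripper": -1}, {"dx": -0.02, "dy": 0.605, "dz": -0.4, "ax": 0, "ay": 0, "az": 0, "gripper": -1}, {"dx": -0.02, "dy": 0.605, "dz": -0.6, "ax": 0, "ay": 0, "az": 0, "gripper": -1}, {"dx": -0.02, "dy": 0.605, "dz": -0.8, "ax": 0, "ay": 0, "az": 0, "gripper": -1}, {"dx": -0.02, "dy": 0.605, "dz": -0.8, "ax": 0, "ay": 0, "az": 0, "gripper": -1}]}}

```text
time: 10.85
eef_pos: [0.473, 0.148, 0.2032]
tcp_rot: [0.737, 0.676, -0.004, -0.002]
contact_force: [-0.7, -0.3, -2.0]
opening: 0.516
finger_force: 31.0
```

Emit:
{"api": "jog_arm", "payload": {"increments": [{"dx": 0, "dy": 0, "dz": -0.15, "ax": 0, "ay": 0, "az": 0, "gripper": -1}, {"dx": 0, "dy": 0, "dz": -0.3, "ax": 0, "ay": 0, "az": 0, "gripper": -1}, {"dx": 0, "dy": 0, "dz": -0.45, "ax": 0, "ay": 0, "az": 0, "gripper": -1}, {"dx": 0, "dy": 0, "dz": -0.55, "ax": 0, "ay": 0, "az": 0, "gripper": -1}, {"dx": 0, "dy": 0, "dz": -0.61, "ax": 0, "ay": 0, "az": 0, "gripper": -1}, {"dx": 0, "dy": 0, "dz": -0.63, "ax": 0, "ay": 0, "az": 0, "gripper": -1}, {"dx": 0, "dy": 0, "dz": -0.63, "ax": 0, "ay": 0, "az": 0, "gripper": -1}]}}

```text
time: 11.55
eef_pos: [0.4756, 0.1495, 0.132]
tcp_rot: [0.736, 0.677, 0.0, 0.0]
contact_force: [-0.9, 0.1, -1.5]
opening: 0.519
finger_force: 31.0
```

Run:
```python
from h import *
print(pose(get_state()))
```

```text
t=11.55 p=[0.4756 0.1495 0.132 ] close=-4.8 tilt=[ 0.001 -0.   ] open=0.519 F=[-0.9  0.1 -1.5] ff=31.0
```

Emit:
{"api": "jog_arm", "payload": {"increments": [{"dx": 0, "dy": 0, "dz": -0.02, "ax": 0, "ay": 0, "az": 0, "gripper": -1}, {"dx": 0, "dy": 0, "dz": -0.035, "ax": 0, "ay": 0, "az": 0, "gripper": -1}, {"dx": 0, "dy": 0, "dz": -0.035, "ax": 0, "ay": 0, "az": 0, "gripper": -1}]}}

```text
time: 11.85
eef_pos: [0.4752, 0.1496, 0.1274]
tcp_rot: [0.736, 0.677, 0.0, 0.0]
contact_force: [-0.1, -0.4, -1.3]
opening: 0.518
finger_force: 31.0
```

Emit:
{"api": "jog_arm", "payload": {"increments": [{"dx": 0, "dy": 0, "dz": 0, "ax": 0, "ay": 0, "az": 0, "gripper": 0.15}, {"dx": 0, "dy": 0, "dz": 0, "ax": 0, "ay": 0, "az": 0, "gripper": 0.3}, {"dx": 0, "dy": 0, "dz": 0, "ax": 0, "ay": 0, "az": 0, "gripper": 0.4}, {"dx": 0, "dy": 0, "dz": 0, "ax": 0, "ay": 0, "az": 0, "gripper": 0.4}, {"dx": 0, "dy": 0, "dz": 0.2, "ax": 0, "ay": 0, "az": 0, "gripper": 0.4}, {"dx": 0, "dy": 0, "dz": 0.45, "ax": 0, "ay": 0, "az": 0, "gripper": 0.4}, {"dx": 0, "dy": 0, "dz": 0.75, "ax": 0, "ay": 0, "az": 0, "gripper": 0.4}, {"dx": 0, "dy": 0, "dz": 1, "ax": 0, "ay": 0, "az": 0, "gripper": 0.4}, {"dx": 0, "dy": -0.4, "dz": 1, "ax": 0, "ay": 0, "az": 0, "gripper": 0.4}, {"dx": 0, "dy": -0.6, "dz": 1, "ax": 0, "ay": 0, "az": 0, "gripper": 0.4}]}}

```text
time: 12.85
eef_pos: [0.4758, 0.0764, 0.2492]
tcp_rot: [0.736, 0.677, 0.001, 0.002]
contact_force: [0.1, 0.8, -1.2]
opening: 0.702
finger_force: 0.0
```

Run:
```python
from h import *
s,r,T=wrist();print(pose(s));P=cloud(r,T);f=r["frame"];cv2.imwrite("pics/w7.png",f)
z=P[...,2];h=np.array([.642,.1068])
a=np.radians(85.1);u=np.array([np.cos(a),np.sin(a)]);v=np.array([-u[1],u[0]])
X=(P[...,:2]-h)@u;Y=(P[...,:2]-h)@v
for n,lo,hi in (("new",.12,.25),("rack",.02,.12)):
    m=(z>.120)&(z<.145)&(X>.003)&(X<.1)&(Y>lo)&(Y<hi);q=m&(z>np.percentile(z[m],95)-.005)
    print(n,m.sum(),"ztop",np.percentile(z[m],95).round(4),cv2.minEnclosingCircle(np.stack([X[q],Y[q]],-1).astype(np.float32)))
m=(z>.154)&(z<.168)&(abs(X)<.05)&(Y>.02)&(Y<.3);print(np.polyfit(Y[m],X[m],1))
m=(z>.137)&(z<.152)&(X<-.05)&(X>-.08)&(Y>.1)&(Y<.3)
print("bar",m.sum(),np.percentile(X[m],[2,50,98]),np.percentile(Y[m],[1,99]))
```

```text
t=12.85 p=[0.4758 0.0764 0.2492] close=-4.8 tilt=[ 0.004 -0.001] open=0.702 F=[ 0.1  0.8 -1.2] ff=0.0
new 4606 ztop 0.1398 ((0.02605830878019333, 0.2087468057870865), 0.04122679680585861)
rack 4145 ztop 0.1339 ((0.030232155695557594, 0.06820853054523468), 0.023100126534700394)
[-0.00537807 -0.01068637]
bar 2634 [-0.06604665 -0.05990869 -0.05154615] [0.13695315 0.25106552]
```

View pics/w7.png

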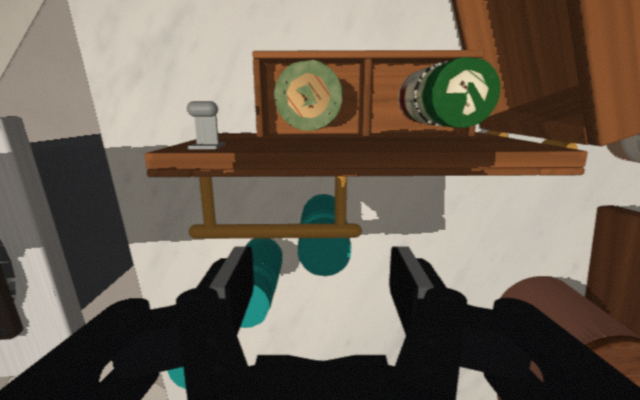

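The wrist view shows both jars upright in their bays, at (308,95) and (455,93), and the handle bar at (275,230). Next I'll take the handle again and reverse the arc.

Emit:
{"api": "jog_arm", "payload": {"increments": [{"dx": -0.1, "dy": -0.105, "dz": 0, "ax": 0, "ay": 0, "az": 0.09, "gripper": -0.15}, {"dx": -0.27, "dy": -0.105, "dz": 0, "ax": 0, "ay": 0, "az": 0.18, "gripper": -0.15}, {"dx": -0.27, "dy": -0.105, "dz": 0, "ax": 0, "ay": 0, "az": 0.27, "gripper": -0.15}, {"dx": -0.27, "dy": -0.105, "dz": 0, "ax": 0, "ay": 0, "az": 0.36, "gripper": -0.15}, {"dx": -0.27, "dy": -0.105, "dz": 0, "ax": 0, "ay": 0, "az": 0.45, "gripper": -0.15}, {"dx": -0.27, "dy": -0.105, "dz": 0, "ax": 0, "ay": 0, "az": 0.54, "gripper": -0.15}, {"dx": -0.27, "dy": -0.105, "dz": 0, "ax": 0, "ay": 0, "az": 0.63, "gripper": -0.15}, {"dx": -0.27, "dy": -0.105, "dz": 0, "ax": 0, "ay": 0, "az": 0.72, "gripper": -0.15}, {"dx": -0.27, "dy": -0.105, "dz": 0, "ax": 0, "ay": 0, "az": 0.81, "gripper": -0.15}, {"dx": -0.27, "dy": -0.105, "dz": 0, "ax": 0, "ay": 0, "az": 0.9, "gripper": -0.15}]}}

```text
time: 13.9
eef_pos: [0.4427, 0.0652, 0.2473]
tcp_rot: [0.118, 0.993, 0.0, -0.0]
contact_force: [0.1, 0.3, -1.1]
opening: 0.422
finger_force: 0.0
```

Emit:
{"api": "jog_arm", "payload": {"increments": [{"dx": 0, "dy": 0, "dz": 0, "ax": 0, "ay": 0, "az": 0.09, "gripper": -0.15}, {"dx": 0, "dy": 0, "dz": 0, "ax": 0, "ay": 0, "az": 0.1, "gripper": -0.15}, {"dx": 0, "dy": 0, "dz": 0, "ax": 0, "ay": 0, "az": 0.1, "gripper": -0.15}]}}

```text
time: 14.2
eef_pos: [0.4427, 0.0651, 0.2473]
tcp_rot: [0.043, 0.999, 0.0, -0.0]
contact_force: [-0.1, 0.7, -0.9]
opening: 0.424
finger_force: 0.0
```

Run:
```python
from h import *
s,r,T=wrist();print(pose(s));P=cloud(r,T);z=P[...,2]
p=s["eef_pos"][:2];h=np.array([.642,.1068])
a=np.radians(85.1);u=np.array([np.cos(a),np.sin(a)]);v=np.array([-u[1],u[0]])
X=(P[...,:2]-h)@u;Y=(P[...,:2]-h)@v
print("tcp XY",(p-h)@u,(p-h)@v)
m=(z>.137)&(z<.152)&(X<-.05)&(X>-.08)&(Y>.1)&(Y<.3)
print("bar",m.sum(),np.percentile(X[m],[2,50,98]),np.percentile(Y[m],[1,99])) if m.sum()>20 else print(m.sum())
```

```text
t=14.20 p=[0.4427 0.0651 0.2473] close=85.0 tilt=[-0.  0.] open=0.424 F=[-0.1  0.7 -0.9] ff=0.0
tcp XY -0.058525086976840376 0.19498270727346073
bar 2715 [-0.06636739 -0.06124471 -0.05179115] [0.13901018 0.25276589]
```

Emit:
{"api": "jog_arm", "payload": {"increments": [{"dx": 0, "dy": -0.01, "dz": -0.2, "ax": 0, "ay": 0, "az": 0, "gripper": -0.15}, {"dx": 0, "dy": -0.01, "dz": -0.4, "ax": 0, "ay": 0, "az": 0, "gripper": -0.15}, {"dx": 0, "dy": -0.01, "dz": -0.6, "ax": 0, "ay": 0, "az": 0, "gripper": -0.15}, {"dx": 0, "dy": -0.01, "dz": -0.81, "ax": 0, "ay": 0, "az": 0, "gripper": -0.15}, {"dx": 0, "dy": -0.01, "dz": -0.81, "ax": 0, "ay": 0, "az": 0, "gripper": -0.15}, {"dx": 0, "dy": -0.01, "dz": -0.81, "ax": 0, "ay": 0, "az": 0, "gripper": -0.6}, {"dx": 0, "dy": -0.01, "dz": -0.81, "ax": 0, "ay": 0, "az": 0, "gripper": -1}, {"dx": 0, "dy": -0.01, "dz": -0.81, "ax": 0, "ay": 0, "az": 0, "gripper": -1}, {"dx": 0, "dy": -0.01, "dz": -0.81, "ax": 0, "ay": 0, "az": 0, "gripper": -1}, {"dx": 0, "dy": -0.01, "dz": -0.81, "ax": 0, "ay": 0, "az": 0, "gripper": -1}], "force": 30}}

```text
time: 15.25
eef_pos: [0.4438, 0.0637, 0.1517]
tcp_rot: [0.042, 0.999, -0.0, 0.001]
contact_force: [-1.4, -0.4, 4.8]
opening: 0.102
finger_force: 29.7
```

Run:
```python
from h import *
s=get_state();print(pose(s));p=s["eef_pos"][:2]
def ax(a):return np.array([np.cos(a),np.sin(a)]),np.array([-np.sin(a),np.cos(a)])
h=np.array([.642,.1068])
f=lambda d:(lambda w:h-.058*w[0]+.195*w[1])(ax(np.radians(15+d)))
print("ideal70",f(70))
for st,en in ((70,35),(35,5),(5,-1)):
    for d in np.arange(st,en-.1,-5 if st==70 else (-3 if st==35 else -1)): print(st,d,((f(d)-f(st))/.12).round(3),round((d-st)/90,3))
```

```text
t=15.25 p=[0.4438 0.0637 0.1517] close=85.2 tilt=[ 0.003 -0.   ] open=0.102 F=[-1.4 -0.4  4.8] ff=29.7
ideal70 [0.442687   0.06601608]
70 70.0 [0. 0.] 0.0
70 65.0 [-0.023  0.146] -0.056
70 60.0 [-0.034  0.294] -0.111
70 55.0 [-0.031  0.441] -0.167
70 50.0 [-0.016  0.589] -0.222
70 45.0 [0.012 0.734] -0.278
70 40.0 [0.053 0.876] -0.333
70 35.0 [0.105 1.014] -0.389
35 35.0 [0. 0.] 0.0
35 32.0 [0.037 0.08 ] -0.033
35 29.0 [0.079 0.159] -0.067
35 26.0 [0.125 0.235] -0.1
35 23.0 [0.174 0.309] -0.133
35 20.0 [0.228 0.38 ] -0.167
35 17.0 [0.284 0.448] -0.2
35 14.0 [0.345 0.513] -0.233
35 11.0 [0.409 0.574] -0.267
35 8.0 [0.476 0.633] -0.3
35 5.0 [0.546 0.687] -0.333
5 5.0 [0. 0.] 0.0
5 4.0 [0.024 0.017] -0.011
5 3.0 [0.048 0.034] -0.022
5 2.0 [0.073 0.051] -0.033
5 1.0 [0.097 0.067] -0.044
5 0.0 [0.123 0.083] -0.056
5 -1.0 [0.148 0.098] -0.067
```

Emit:
{"api": "jog_arm", "payload": {"increments": [{"dx": -0.012, "dy": 0.073, "dz": 0, "ax": 0, "ay": 0, "az": -0.028, "gripper": -1}, {"dx": -0.023, "dy": 0.146, "dz": 0, "ax": 0, "ay": 0, "az": -0.056, "gripper": -1}, {"dx": -0.03, "dy": 0.22, "dz": 0, "ax": 0, "ay": 0, "az": -0.083, "gripper": -1}, {"dx": -0.034, "dy": 0.294, "dz": 0, "ax": 0, "ay": 0, "az": -0.111, "gripper": -1}, {"dx": -0.034, "dy": 0.368, "dz": 0, "ax": 0, "ay": 0, "az": -0.139, "gripper": -1}, {"dx": -0.031, "dy": 0.441, "dz": 0, "ax": 0, "ay": 0, "az": -0.167, "gripper": -1}, {"dx": -0.025, "dy": 0.515, "dz": 0, "ax": 0, "ay": 0, "az": -0.194, "gripper": -1}, {"dx": -0.016, "dy": 0.589, "dz": 0, "ax": 0, "ay": 0, "az": -0.222, "gripper": -1}, {"dx": -0.003, "dy": 0.662, "dz": 0, "ax": 0, "ay": 0, "az": -0.25, "gripper": -1}, {"dx": 0.012, "dy": 0.734, "dz": 0, "ax": 0, "ay": 0, "az": -0.278, "gripper": -1}]}}

```text
time: 16.25
eef_pos: [0.4452, 0.1524, 0.1517]
tcp_rot: [0.259, 0.966, 0.0, 0.001]
contact_force: [-1.2, -0.5, 5.5]
opening: 0.101
finger_force: 29.8
```

Emit:
{"api": "jog_arm", "payload": {"increments": [{"dx": 0.02, "dy": 0.072, "dz": 0, "ax": 0, "ay": 0, "az": -0.028, "gripper": -1}, {"dx": 0.041, "dy": 0.142, "dz": 0, "ax": 0, "ay": 0, "az": -0.055, "gripper": -1}, {"dx": 0.066, "dy": 0.212, "dz": 0, "ax": 0, "ay": 0, "az": -0.083, "gripper": -1}, {"dx": 0.093, "dy": 0.28, "dz": 0, "ax": 0, "ay": 0, "az": -0.111, "gripper": -1}, {"dx": 0.13, "dy": 0.36, "dz": 0, "ax": 0, "ay": 0, "az": -0.144, "gripper": -1}, {"dx": 0.172, "dy": 0.439, "dz": 0, "ax": 0, "ay": 0, "az": -0.178, "gripper": -1}, {"dx": 0.218, "dy": 0.515, "dz": 0, "ax": 0, "ay": 0, "az": -0.211, "gripper": -1}, {"dx": 0.267, "dy": 0.589, "dz": 0, "ax": 0, "ay": 0, "az": -0.244, "gripper": -1}, {"dx": 0.321, "dy": 0.66, "dz": 0, "ax": 0, "ay": 0, "az": -0.278, "gripper": -1}]}}

```text
time: 17.15
eef_pos: [0.484, 0.2316, 0.1517]
tcp_rot: [0.462, 0.887, 0.001, 0.001]
contact_force: [0.7, -0.5, 4.6]
opening: 0.102
finger_force: 29.8
```

Run:
```python
from h import *
s=get_state();print(pose(s));p=s["eef_pos"][:2]
def ax(a):return np.array([np.cos(a),np.sin(a)]),np.array([-np.sin(a),np.cos(a)])
h=np.array([.642,.1068])
f=lambda d:(lambda w:h-.058*w[0]+.195*w[1])(ax(np.radians(15+d)))
print("ideal20",f(20),"resid",p-f(20))
for d in (18,15,12.5,10,8,6,4,2,0,-1): print(d,((f(d)-f(20))/.12).round(3),round((d-20)/90,3))
```

```text
t=17.15 p=[0.484  0.2316 0.1517] close=35.0 tilt=[0.003 0.   ] open=0.102 F=[ 0.7 -0.5  4.6] ff=29.8
ideal20 [0.48264178 0.23326722] resid [ 0.00139037 -0.00162288]
18 [0.038 0.046] -0.022
15 [0.097 0.112] -0.056
12.5 [0.149 0.164] -0.083
10 [0.203 0.215] -0.111
8 [0.248 0.253] -0.133
6 [0.294 0.29 ] -0.156
4 [0.342 0.325] -0.178
2 [0.391 0.359] -0.2
0 [0.441 0.391] -0.222
-1 [0.466 0.406] -0.233
```

Emit:
{"api": "jog_arm", "payload": {"increments": [{"dx": 0.038, "dy": 0.046, "dz": 0, "ax": 0, "ay": 0, "az": -0.022, "gripper": -1}, {"dx": 0.097, "dy": 0.112, "dz": 0, "ax": 0, "ay": 0, "az": -0.056, "gripper": -1}, {"dx": 0.149, "dy": 0.164, "dz": 0, "ax": 0, "ay": 0, "az": -0.083, "gripper": -1}, {"dx": 0.203, "dy": 0.215, "dz": 0, "ax": 0, "ay": 0, "az": -0.111, "gripper": -1}, {"dx": 0.248, "dy": 0.253, "dz": 0, "ax": 0, "ay": 0, "az": -0.133, "gripper": -1}, {"dx": 0.294, "dy": 0.29, "dz": 0, "ax": 0, "ay": 0, "az": -0.156, "gripper": -1}, {"dx": 0.342, "dy": 0.325, "dz": 0, "ax": 0, "ay": 0, "az": -0.178, "gripper": -1}, {"dx": 0.391, "dy": 0.359, "dz": 0, "ax": 0, "ay": 0, "az": -0.2, "gripper": -1}, {"dx": 0.441, "dy": 0.391, "dz": 0, "ax": 0, "ay": 0, "az": -0.222, "gripper": -1}, {"dx": 0.441, "dy": 0.391, "dz": 0, "ax": 0, "ay": 0, "az": -0.222, "gripper": -1}]}}

```text
time: 18.15
eef_pos: [0.5362, 0.2776, 0.1517]
tcp_rot: [0.608, 0.794, -0.001, 0.0]
contact_force: [-3.0, -3.0, 6.9]
opening: 0.108
finger_force: 30.3
```

Emit:
{"api": "jog_arm", "payload": {"increments": [{"dx": 0.015, "dy": 0.006, "dz": 0, "ax": 0, "ay": 0, "az": 0, "gripper": -1}, {"dx": 0.03, "dy": 0.01, "dz": 0, "ax": 0, "ay": 0, "az": 0, "gripper": -1}, {"dx": 0.03, "dy": 0.01, "dz": 0, "ax": 0, "ay": 0, "az": 0, "gripper": -1}]}}

```text
time: 18.45
eef_pos: [0.5364, 0.2777, 0.1515]
tcp_rot: [0.608, 0.794, -0.005, -0.003]
contact_force: [-12.0, -7.0, 13.1]
opening: 0.102
finger_force: 31.1
```

Run:
```python
from h import *
print(pose(get_state()))
```

```text
t=18.45 p=[0.5364 0.2777 0.1515] close=15.2 tilt=[-0.01  -0.005] open=0.102 F=[-12.   -7.   13.1] ff=31.1
```

The bar is hard against its stop and no longer moves under the push. Releasing and backing off.

Emit:
{"api": "jog_arm", "payload": {"increments": [{"dx": -0.03, "dy": -0.01, "dz": 0, "ax": 0, "ay": 0, "az": 0, "gripper": -1}, {"dx": -0.03, "dy": -0.01, "dz": 0, "ax": 0, "ay": 0, "az": 0, "gripper": -0.5}, {"dx": -0.03, "dy": -0.01, "dz": 0, "ax": 0, "ay": 0, "az": 0, "gripper": -0.15}, {"dx": -0.03, "dy": -0.01, "dz": 0, "ax": 0, "ay": 0, "az": 0, "gripper": -0.15}, {"dx": -0.03, "dy": -0.01, "dz": 0.25, "ax": 0, "ay": 0, "az": 0, "gripper": -0.15}, {"dx": -0.03, "dy": -0.01, "dz": 0.6, "ax": 0, "ay": 0, "az": 0, "gripper": -0.15}, {"dx": -0.03, "dy": -0.01, "dz": 1, "ax": 0, "ay": 0, "az": 0, "gripper": -0.15}]}}

```text
time: 19.15
eef_pos: [0.5347, 0.2777, 0.2691]
tcp_rot: [0.608, 0.794, -0.002, -0.001]
contact_force: [0.8, -0.5, 0.0]
opening: 0.423
finger_force: 0.0
```

Emit:
{"api": "jog_arm", "payload": {"increments": [{"dx": -0.25, "dy": 0.25, "dz": 0.2, "ax": 0, "ay": 0, "az": 0, "gripper": -0.15}, {"dx": -0.5, "dy": 0.5, "dz": 0.2, "ax": 0, "ay": 0, "az": 0, "gripper": -0.15}, {"dx": -0.8, "dy": 0.8, "dz": 0.2, "ax": 0, "ay": 0, "az": 0, "gripper": -0.15}, {"dx": -0.9, "dy": 1, "dz": 0.2, "ax": 0, "ay": 0, "az": 0, "gripper": -0.15}, {"dx": -0.9, "dy": 1, "dz": 0.2, "ax": 0, "ay": 0, "az": 0, "gripper": -0.15}]}}

```text
time: 19.65
eef_pos: [0.4255, 0.4005, 0.294]
tcp_rot: [0.606, 0.796, 0.0, -0.001]
contact_force: [0.3, -0.7, 0.5]
opening: 0.423
finger_force: 0.0
```

Run:
```python
from h import *
print(pose(get_state()))
r=imaging.read_camera("top");cv2.imwrite("pics/top3.png",r["frame"]);t0=dict(np.load("top0.npz"))
a=np.radians(15.1);u=np.array([np.cos(a),np.sin(a)]);v=np.array([-u[1],u[0]])
for n,t in (("before",t0),("after",r)):
    P=cloud(t);z=P[...,2];X=(P[...,:2]-[.642,.1068])@u;Y=(P[...,:2]-[.642,.1068])@v
    h=cv2.cvtColor(t["frame"],cv2.COLOR_BGR2HSV)
    m=(h[...,0]>17)&(h[...,0]<32)&(h[...,1]>130)&(h[...,2]>120)&(X<-.045)&(X>-.12)&(Y>.1)&(Y<.3)&(z>.12)&(z<.165)
    f=(z>.03)&(z<.12)&(X>-.04)&(X<.03)&(Y>.2)&(Y<.26)
    print(n,"bar",m.sum(),np.median(X[m]).round(4),np.polyfit(Y[m],X[m],1).round(3),"face",np.median(X[f]).round(4))
d=cv2.absdiff(r["frame"],t0["frame"]).max(-1);print("diff right part px>60:",(d[170:280,340:520]>60).sum())
```

```text
t=19.65 p=[0.4255 0.4005 0.294 ] close=15.4 tilt=[-0.001  0.001] open=0.423 F=[ 0.3 -0.7  0.5] ff=0.0
before bar 89 -0.0594 [-0.013 -0.056] face -0.0125
after bar 34 -0.0591 [-0.144 -0.035] face nan
diff right part px>60: 340
  return _methods._mean(a, axis=axis, dtype=dtype,
  ret = ret.dtype.type(ret / rcount)
```

View pics/top3.png

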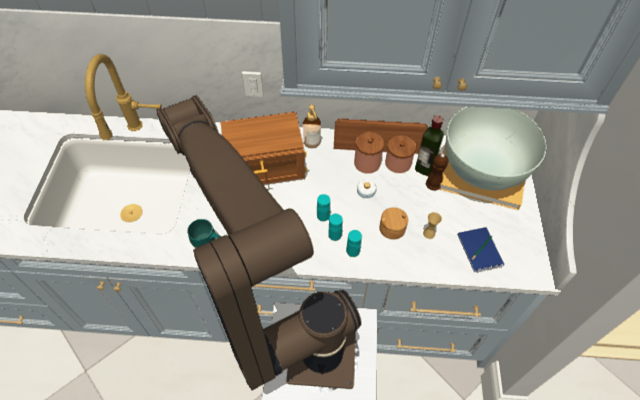

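The door is shut: the bar is at -59.1 mm, against -59.4 mm before. The bystanders are in place in the picture, with the jar gone from the worktop at (352,205). Handing in.

```bash
python3 -c "
from plant import job
print(job.sign_off())"
```

```text
the job is handed in; nothing more can be done
None
```

The spice jar was standing in the empty bay beside the rack jar before I closed the door; the door is shut on its catch, nothing else looks disturbed, and the job was handed in at about 20 s, though I viewed 11 pictures, one over the limit of 10.

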